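# Load the numbered vial blocks in order

### The job

Load the sample blocks in order: first stand the taller of the two capped glass vials in the pocket of the aluminium block marked with one dot, and after that stand the shorter vial in the pocket of the block marked with two dots. Both must end upright, right down on the pocket floor, and let go.

Things in the scene. Friction and masses are not known exactly. Their poses are not given: they have to be found in the camera images.
- vial_tall_mid (a point): centre, half-way up, of the taller glass sample vial with a screw cap: a straight cylinder 22 mm in diameter and 68 mm tall, 13 to 23 g, standing free on the worktop; z along its axis, up to the cap. It may be gripped anywhere on its side, in any direction.
- vial_short_mid (a point): centre, half-way up, of the shorter glass sample vial with a screw cap: a straight cylinder 19 mm in diameter and 58 mm tall, 13 to 23 g, standing free on the worktop; z along its axis, up to the cap. It may be gripped anywhere on its side, in any direction.
- pocket_1 (a point): middle of the pocket floor in the aluminium block with one black dot. Block fixed to the worktop, 84 x 66 mm, 24 mm high; round upright pocket 40 mm wide, 20 mm deep (flat floor 4 mm above the worktop), mouth chamfered 3 mm. z up; -x points to the lip with the dots (row 39 mm from the pocket's axis, 15 mm from the block's edge). Three blocks (1, 2, 3 dots) stand side by side in any order; three-dot one unused.
- pocket_2 (a point): middle of the pocket floor in the aluminium block with two black dots. Block fixed to the worktop, 84 x 66 mm, 24 mm high; round upright pocket 40 mm wide, 20 mm deep (flat floor 4 mm above the worktop), mouth chamfered 3 mm. z up; -x points to the lip with the dots (row 39 mm from the pocket's axis, 15 mm from the block's edge). Three blocks (1, 2, 3 dots) stand side by side in any order.
There are look-alikes about, which are no part of the job. Leave any pink or yellow look-alike of the part that bears pocket_2 alone.

How it is judged:
On the way, in this order (a step that is already met when the one before it is completed fails the run):
1. the taller vial is down in the one-dot pocket, the shorter not yet in its own (horizontal distance between vial_tall_mid and pocket_1 below 0.016 m and z of vial_tall_mid in the frame of pocket_1 below 0.039 m and angle between vial_tall_mid's own z axis and vertical below 0.18 rad and not (horizontal distance between vial_short_mid and pocket_2 below 0.016 m and z of vial_short_mid in the frame of pocket_2 below 0.034 m and angle between vial_short_mid's own z axis and vertical below 0.18 rad)), for 0.2 s.
2. the shorter vial is down in the two-dot pocket, the taller still in its own (horizontal distance between vial_tall_mid and pocket_1 below 0.016 m and z of vial_tall_mid in the frame of pocket_1 below 0.039 m and angle between each of vial_tall_mid, vial_short_mid's own z axis and vertical below 0.18 rad and horizontal distance between vial_short_mid and pocket_2 below 0.016 m and z of vial_short_mid in the frame of pocket_2 below 0.034 m), for 0.2 s.
At the end, for the whole second after the job is handed in: The taller vial stands in the one-dot pocket and the shorter in the two-dot pocket: each within 16 mm of the pocket's axis, upright within 10 degrees and down on the pocket floor within 5 mm (all of step 2); the robot touches nothing.
It also fails if it takes over 51 s, if anything falls off the work surface, if the arm or the gripper's body presses on something with over 40 N, if the wrist force passes 120 N, or if a joint passes its speed limit or range.

### The arm

A 6-joint arm with a two-finger parallel gripper is mounted at the origin on a cart in front of the work surface, level with it; the furniture and walls round the work are solid. World frame = base frame: x ahead of the robot, y to its left, z up, the work surface at z = 0. Lengths are in m, angles in rad, forces in N, time in s.
With the tool pointing down it reaches from about 0.425 to 0.95 m from the base axis. Payload 3.5 kg.
Tool frame: the origin (TCP) lies midway between the tips of the shut fingers; the grasp point (between the pads) lies 19 mm behind it; z points along the fingers, y is the line along which they close (so a half turn about z gives the same grasp; the last joint's range is limited). The gripper opens to 85 mm and grips with 20 to 120 N. Pads are 22 mm wide; open, the fingers measure 114 mm over their backs; the gripper's body (76 mm by 85 mm) begins 54 mm behind the grasp point. The pads swing forward as they close: fully open they stand 13 mm farther back than shut.
Start: joints at [1.006, 0.286, 1.577, -0, 1.279, -0.15], TCP at [0.272, 0.618, 0.231] pointing down, gripper open.
Joint ranges: [-2.77, 2.77], [-0.9, 2.22], [0.21, 2.48], [-1.53, 4.67], [0.24, 2.81], [-2.84, 2.84]. Speed limits (rad/s): [2.79, 2.79, 3.14, 3.14, 3.14, 3.14].

### API

Orientations are given as a unit quaternion [x, y, z, w].
In Python, from plant import get_state, read_camera, ctrl gives the robot as it stands.
- The arm moves only by the shell command python3 -m crank 'ROWS' [FORCE]. ROWS is JSON, a list of rows, each a list of 3 entries, a list of its own where there are three numbers: the shift along the tool's x, y, z in mm, then the turn about the tool's z in degrees, then the closure in counts, from 0 (fully open) to 255 (shut). In form: [[[tx, ty, tz], yaw, claw], ...]. A call has 1 to 10 rows; each row is the pose to reach, as a shift and turn from the pose commanded when the call began, along the tool's axes at that moment; what a row does not reach only later rows make up. A row lasts 1/10 s, in which the tool goes at most 50 mm and 8.59 degrees, less where a joint would pass 70% of its speed; a pose out of reach is approached as far as the arm can. A call with a gripper value outside its range is refused whole. The fingers move at their own pace and stop on an object; FORCE is the grip in N (left out, the last holds). Time passes only in rows, so rows that repeat a pose let the fingers close. It gives the time, the measured TCP pose, the force, the opening and the grip force at its end, in the units of the state.
- get_state(): the state, without advancing time (a new reading comes with each control period).
- read_camera(name): name is "side" or "top" or "wrist"; returns a dict with "frame" (420x560x3 uint8, blue, green, red), "range_z" (420x560 float32, m along the optical axis (not along the pixel's ray), 0 where there is no reading), "vfov" (degrees; the focal length in pixels is half the picture's height over the tangent of half this angle, whatever the lens; pixels are square), "cx", "cy" (the principal point, pixels), "origin" and "orientation" of the camera in the world. Camera axes: x right, y down, z forward; pixel columns grow to the right and rows downward; lengths in m; the calibration is good to about 2 mm. A picture is of the moment at which its call begins.
- ctrl.sign_off(): hands the job in; it is judged then, once.
The state is a dict: "time": time; "qpos": joint angles; "dq": joint speeds; "joint_efforts": joint torques, N m; "eef_pos": TCP position; "tcp_rot": TCP orientation; "contact_force": force on the tool from outside, world axes, zero at the start; "wrist_torque": the same for the moment, N m; "opening": opening from 0.0 (shut) to 1.0 (fully open); "finger_force": force on a finger pad.
Only numpy, scipy, OpenCV 4.12 (cv2) and the standard library are available. Lean on these libraries where they do the work, as an engineer would, in place of code of your own. Each camera call takes 0.05 s, during which the arm holds its last target. There are 200 camera calls.

## Working session

There is one attempt and no reset: what is moved stays moved. The work goes in short steps, Python scripts to look and compute and a shell command to move; the robot and the scene stay as the last step left them, time stands still between calls to the robot, and variables do not carry over. Pictures are saved under pics/ and viewed, at most 10 in all, crops included, and the job is handed in when it is done.

```bash
mkdir -p pics
cat > h.py <<'E'
import numpy as np, cv2, pickle
from scipy.spatial.transform import Rotation as R
from plant import get_state, read_camera, ctrl
def grab(n,tag):
    c=read_camera(n); pickle.dump(c,open(f'pics/{tag}.pkl','wb')); cv2.imwrite(f'pics/{tag}.png',c['frame']); return c
def load(tag): return pickle.load(open(f'pics/{tag}.pkl','rb'))
def pt(c,u,v,d=None,z=None):
    f=210/np.tan(np.radians(c['vfov'])/2)
    r=np.array([(u-c['cx'])/f,(v-c['cy'])/f,1.]); M=R.from_quat(c['orientation']).as_matrix(); o=np.array(c['origin'])
    w=M@r
    if z is not None: return o+w*(z-o[2])/w[2]
    if d is None:
        p=c['range_z'][int(v)-2:int(v)+3,int(u)-2:int(u)+3]; d=np.median(p[p>0]) if (p>0).any() else 0
    return o+w*d
def cloud(c):
    f=210/np.tan(np.radians(c['vfov'])/2); v,u=np.mgrid[:420,:560]
    r=np.dstack([(u-c['cx'])/f,(v-c['cy'])/f,np.ones_like(u)])*c['range_z'][...,None]
    return r@R.from_quat(c['orientation']).as_matrix().T+np.array(c['origin'])
def totool(p):
    s=get_state(); return R.from_quat(s['tcp_rot']).inv().apply(np.array(p)-s['eef_pos'])*1000
E
python3 - <<'E'
from h import *
for n in('top','side'):
    c=grab(n,n+'0'); print(n,c['vfov'],c['cx'],c['cy'],c['origin'],c['orientation'])
s=get_state(); print(s)
E
```

```text
top 52.57412103913157 284.7300978768595 210.2922086518292 [0.3319036  0.11363733 1.22484476] [ 0.70874172 -0.70177665  0.05148915 -0.05043396]
side 47.54248992053235 272.52504287161804 205.03951653915863 [ 0.00287591 -0.82472651  0.75157507] [ 0.85860673 -0.21122262  0.11514967 -0.45268096]
{'time': 0.1, 'qpos': array([ 1.00596837e+00,  2.87107443e-01,  1.57802652e+00,  2.21890983e-05,
        1.27863636e+00, -1.49976309e-01]), 'dq': array([-0.00137232, -0.00200788, -0.0039904 , -0.00071017,  0.0002682 ,
       -0.00065872]), 'joint_efforts': array([ 9.76031479e-04, -4.07294583e+01, -2.93699902e+01, -9.13777239e-05,
        3.42964340e-03, -1.33267136e-05]), 'eef_pos': array([0.27169026, 0.61725206, 0.23006748]), 'tcp_rot': array([ 2.05944602e-01,  9.78563046e-01, -1.01631614e-03, -3.90870248e-04]), 'contact_force': array([-0.29106213, -0.33114586, -0.41600353]), 'wrist_torque': array([ 0.0232633 , -0.01921226, -0.02479086]), 'finger_force': 0.0, 'opening': 1.0002922648260617}
```

View pics/top0.png

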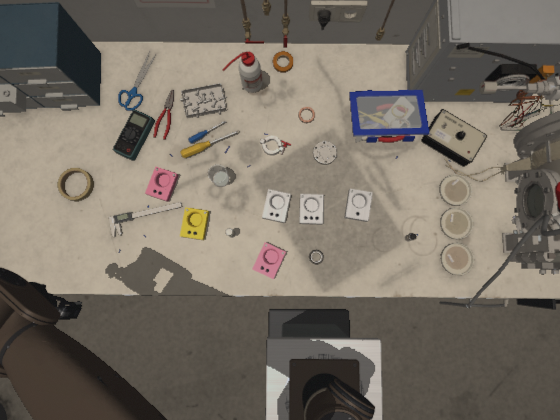

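View pics/side0.png

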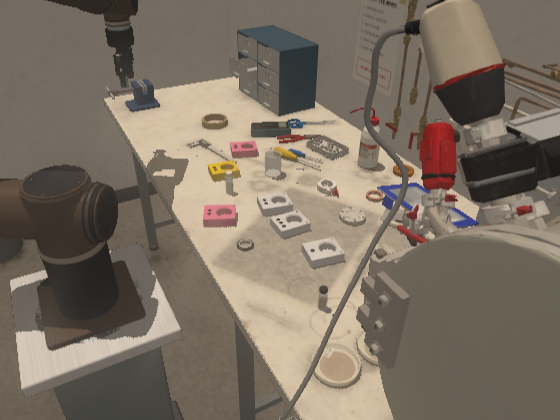

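The top view shows three grey blocks at about (277,206), (312,209) and (359,204). There are pink blocks at (161,184) and (269,260) and a yellow one at (195,223). The vial candidates are a white-capped one at (232,232) and a dark-capped one at (411,237). The item at (221,177) looks like a beaker. In the side view the vials are at (229,180) and (323,297).

Run:
```python
from h import *
c=load('top0'); s=load('side0')
def crop(c,x0,y0,w,h,k): return cv2.resize(c['frame'][y0:y0+h,x0:x0+w],None,fx=k,fy=k,interpolation=cv2.INTER_CUBIC)
a=crop(c,210,155,220,85,3.6)
b=crop(s,190,140,220,90,3.6)[:, :]
b=crop(s,210,140,140,180,1)
m=np.zeros((600,792,3),np.uint8); m[:306]=a[:306,:792]
m[310:590,:280]=crop(s,195,150,70,70,4); m[310:590,290:570]=crop(s,288,260,70,70,4)
m[310:510,580:780]=crop(c,207,212,50,50,4)
cv2.imwrite('pics/crop1.png',m)
P=cloud(c)
for n,(u,v) in dict(w=(232,232),d=(411,237),beak=(221,177)).items():
    q=P[v-12:v+13,u-12:u+13].reshape(-1,3); q=q[q[:,2]>.015]; print(n,len(q),q[:,2].max() if len(q) else 0, np.median(q[q[:,2]>q[:,2].max()-.006],0) if len(q) else 0)
P=cloud(s)
for n,(u,v) in dict(w=(229,180),d=(323,297)).items():
    q=P[v-20:v+20,u-12:u+13].reshape(-1,3); q=q[q[:,2]>.015]; print(n,len(q),q[:,2].max(), np.median(q[q[:,2]>q[:,2].max()-.008],0))
for u,v in ((277,206),(312,209),(359,204)): print(pt(c,u,v,z=.024))
```

```text
w 67 1.2248447627346346 [0.3319036  0.11363733 1.22484476]
d 64 1.2248447627346346 [0.3319036  0.11363733 1.22484476]
beak 216 1.2248447627346346 [0.3319036  0.11363733 1.22484476]
w 330 0.7515750732430181 [ 0.00287591 -0.82472651  0.75157507]
d 182 0.7515750732430181 [ 0.00287591 -0.82472651  0.75157507]
[0.51853852 0.13490693 0.024     ]
[0.51087428 0.03485312 0.024     ]
[ 0.52668973 -0.0996417   0.024     ]
```

View pics/crop1.png

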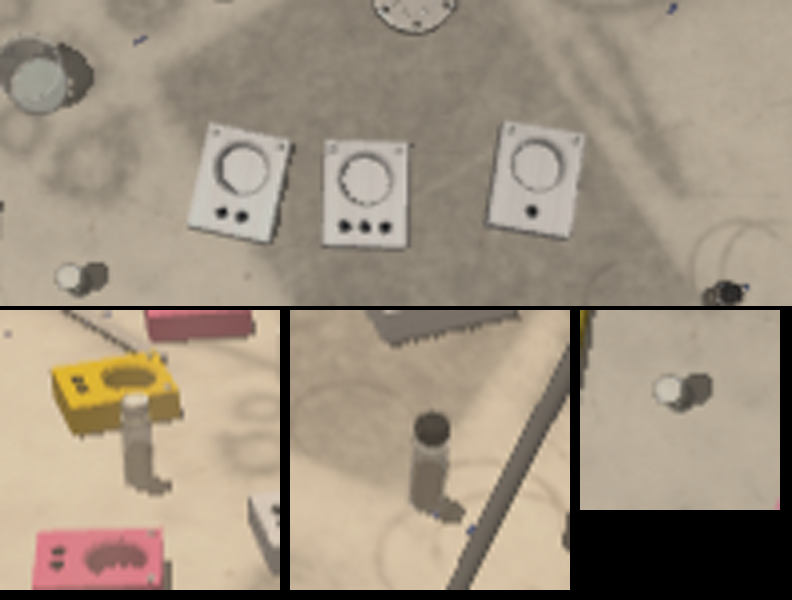

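The crop shows the left block (pocket at 242,168 in the crop) has two dots, the middle one three, and the right one (pocket at 537,166) one dot. Both vials stand upright, one with a white cap and one with a black cap. Next I need to find which is taller.

Run:
```python
from h import *
c=load('top0'); s=load('side0')
P=cloud(c)
for n,(u,v) in dict(w=(230,232),d=(412,237)).items():
    sl=np.s_[v-10:v+11,u-10:u+11]
    q=P[sl][c['range_z'][sl]>0]; q=q[(q[:,2]>.015)&(q[:,2]<.2)]; print(n,len(q),np.percentile(q[:,2],[50,80,95,100]),np.median(q[q[:,2]>q[:,2].max()-.01],0))
P=cloud(s)
for n,(u,v) in dict(w=(229,180),d=(323,297)).items():
    sl=np.s_[v-20:v+20,u-12:u+13]
    q=P[sl][s['range_z'][sl]>0]; q=q[(q[:,2]>.008)&(q[:,2]<.2)]; print(n,len(q),np.percentile(q[:,2],[50,80,95,100]),np.median(q[q[:,2]>q[:,2].max()-.012],0))
# side cap centre & top cap centre, with both height hypotheses
for n,(us,vs),(ut,vt) in (('w',(195+136/4,150+(400-310)/4),(207+(669-580)/4,212+(390-310)/4)),('d',(288+(432-290)/4,260+(427-310)/4),(210+730/3.6,155+292/3.6))):
    for z in (.058,.068): print(n,z,pt(s,us,vs,z=z)[:2],pt(c,ut,vt,z=z)[:2])
for n,pc,dc in (('p2',(242,168),(231.5,214)),('p1',(537,166),(532,211))):
    f=lambda q:pt(c,210+q[0]/3.6,155+q[1]/3.6,z=.024)
    a,b=f(pc),f(dc); print(n,a,b,np.linalg.norm(a-b))
```

```text
w 65 [0.06682794 0.06935303 0.07068599 0.072698  ] [0.43997737 0.2644063  0.06791204]
d 61 [0.04976633 0.05929854 0.0603056  0.06457159] [ 0.43216885 -0.23971144  0.05890017]
w 393 [0.02134603 0.03975712 0.06464212 0.06901912] [0.43967719 0.25858962 0.06479235]
d 197 [0.03976427 0.05571442 0.05830356 0.1909673 ] [ 0.33732253 -0.40871425  0.18488034]
w 0.058 [0.44793124 0.27535565] [0.43952359 0.26481712]
w 0.068 [0.44151441 0.25949461] [0.43860127 0.26352149]
d 0.058 [ 0.43130818 -0.2471305 ] [ 0.43319031 -0.24021643]
d 0.068 [ 0.42513103 -0.25545831] [ 0.43232227 -0.23718386]
p2 [0.53109692 0.13442566 0.024     ] [0.49410797 0.14228515 0.024     ] 0.0378147311140422
p1 [ 0.53507581 -0.10024834  0.024     ] [ 0.49888999 -0.09572702  0.024     ] 0.03646717984615481
```

White cap is the taller vial (top at about 68 mm) at (0.439,0.263). Black cap is the shorter (about 58 mm) at (0.433,-0.240). pocket_1 is about (0.535,-0.100) and pocket_2 about (0.531,0.134).

Possible mix-ups:
- The vials against the beaker at (221,177).
- The two-dot block against the pink blocks at (161,184) and (269,260) and the yellow one at (195,223).
- The three-dot block at (312,209).

I've settled on these choices, checked in the crop above.

Run:
```python
from h import *
print(totool([.439,.263,.16]))
```

```text
[-295.9266405  -256.61511359   70.51688217]
```

```bash
python3 -m crank '[[[-37,-32,9],0,0],[[-74,-64,18],0,0],[[-111,-96,26],0,0],[[-148,-128,35],0,0],[[-185,-160,44],0,0],[[-222,-192,53],0,0],[[-259,-224,62],0,0],[[-296,-257,70],0,0],[[-296,-257,70],0,0],[[-296,-257,70],0,0]]' 30
python3 - <<'E'
from h import *
grab('wrist','w1'); print(get_state()['eef_pos'],totool([.439,.263,.026]))
E
```

```text
time: 1.1
eef_pos: [0.4394, 0.2621, 0.1607]
tcp_rot: [0.207, 0.978, -0.0, -0.001]
contact_force: [0.0, -0.4, -0.5]
opening: 1.002
finger_force: 0.0
[0.43918504 0.26314256 0.16108704] [ 1.34508057e-02 -1.97291588e-01  1.35087097e+02]
```

View pics/w1.png

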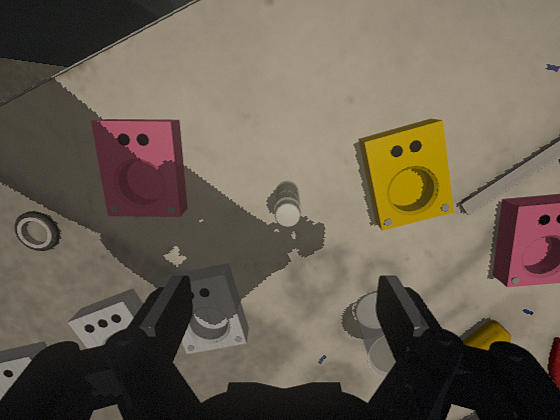

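The wrist view shows the vial's cap at about (288,215), roughly centred between the fingers. The two-dot block is at about (213,305).

Run:
```python
from h import *
c=load('w1'); p=pt(c,288,215,z=.068); print(p, pt(c,288,215), totool([p[0],p[1],.026]))
```

```text
[0.44127213 0.26409109 0.068     ] [0.44099653 0.26420156 0.06882682] [ -1.62430418   1.71864092 135.08579494]
```

```bash
python3 -m crank '[[[-1,1,40],0,0],[[-1,1,80],0,0],[[-1,1,115],0,0],[[-1,1,134],0,0],[[-1,1,134],0,0],[[-1,1,134],0,255],[[-1,1,134],0,255],[[-1,1,134],0,255],[[-1,1,134],0,255],[[-1,1,134],0,255]]' 30
python3 -m crank '[[[0,0,0],0,255],[[0,0,0],0,255],[[0,0,0],0,255],[[0,0,-30],0,255],[[0,0,-60],0,255],[[0,0,-90],0,255],[[0,0,-90],0,255]]'
python3 - <<'E'
from h import *
grab('side','s2'); s=get_state();print(s['eef_pos'],s['opening'],totool([.535,-.1,.117]))
E
```

```text
time: 2.15
eef_pos: [0.4414, 0.2641, 0.0285]
tcp_rot: [0.206, 0.979, 0.001, 0.001]
contact_force: [-0.9, -0.0, 3.1]
opening: 0.247
finger_force: 29.3
time: 2.85
eef_pos: [0.4437, 0.2648, 0.122]
tcp_rot: [0.206, 0.979, 0.002, 0.004]
contact_force: [-0.4, -0.1, 0.5]
opening: 0.25
finger_force: 29.4
[0.44220029 0.26424816 0.11957572] 0.24961105896924796 [-231.76139039 -295.93244343    2.4060682 ]
```

```bash
python3 -m crank '[[[-29,-37,0],0,255],[[-58,-74,0],0,255],[[-87,-111,0],0,255],[[-116,-148,0],0,255],[[-145,-185,0],0,255],[[-174,-222,0],0,255],[[-203,-259,0],0,255],[[-232,-296,0],0,255],[[-232,-296,0],0,255],[[-232,-296,0],0,255]]'
python3 - <<'E'
from h import *
grab('wrist','w2'); print(get_state()['eef_pos'])
E
```

```text
time: 3.9
eef_pos: [0.5325, -0.1012, 0.1154]
tcp_rot: [0.207, 0.978, 0.0, -0.002]
contact_force: [-0.6, 1.1, 0.3]
opening: 0.247
finger_force: 29.6
[ 0.53235838 -0.10011973  0.11547526]
```

View pics/w2.png

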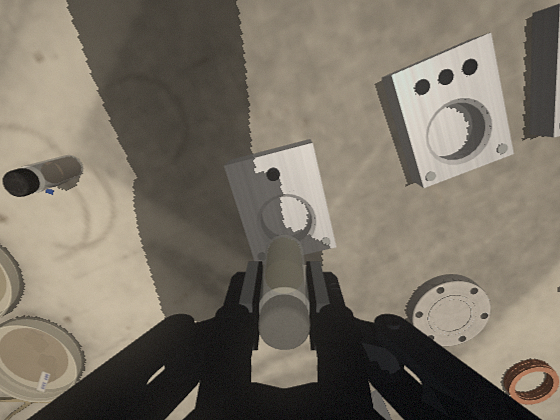

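The view shows the vial held over the one-dot block. The dot is at (273,174), the pocket mouth centre about (288,219), and the near block corners (226,164) and (311,140). The black-capped vial is at (20,183).

Run:
```python
from h import *
c=load('w2'); 
f=lambda u,v:pt(c,u,v,z=.024)
m,d,a,b,e=f(288,219),f(273,174),f(226,164),f(311,140),f(336,246)
print('mouth',m,'dot',d,np.linalg.norm(m-d),np.linalg.norm(a-b),np.linalg.norm(b-e))
ax=(e-b)/np.linalg.norm(e-b); print('p from dot',d+.039*ax,'from edge',(a+b)/2+.054*ax)
print('vialtop',pt(c,285,310))
p=.5*(d+.039*ax+(a+b)/2+.054*ax); print(p,totool([p[0],p[1],.033]))
c=load('s2')
```

```text
mouth [ 0.53672976 -0.10017183  0.024     ] dot [ 0.50010444 -0.09613738  0.024     ] 0.036846855729434344 0.06351818255048383 0.08522352964110602
p from dot [ 0.53863069 -0.10219776  0.024     ] from edge [ 0.53749224 -0.1012014   0.024     ]
vialtop [ 0.52430497 -0.09769259  0.15538882]
[ 0.53806146 -0.10169958  0.024     ] [-6.16857611  0.84290085 82.45258091]
```

Run:
```python
from h import *
c=load('w2'); P=cloud(c)
for v in range(235,352,7):
    u0=285; p=P[v,u0-2:u0+3]; print(v,np.round(np.median(p,0),4))
t=P[285:352,258:314].reshape(-1,3); t=t[(t[:,2]>.151)&(t[:,2]<.17)]; print('cap',len(t),t.mean(0),np.ptp(t,0))
cv2.imwrite('pics/z.png',cv2.resize(c['frame'][220:360,220:360],None,fx=4,fy=4,interpolation=cv2.INTER_CUBIC))
```

```text
235 [ 0.5222 -0.0965  0.0891]
242 [ 0.5226 -0.0967  0.0987]
249 [ 0.5226 -0.0968  0.1074]
256 [ 0.5228 -0.0969  0.1144]
263 [ 0.5227 -0.0969  0.122 ]
270 [ 0.5227 -0.0969  0.1285]
277 [ 0.5225 -0.0968  0.135 ]
284 [ 0.5226 -0.0969  0.1405]
291 [ 0.5235 -0.0972  0.1438]
298 [ 0.5241 -0.0974  0.1482]
305 [ 0.5239 -0.0975  0.1529]
312 [ 0.525  -0.0979  0.1557]
319 [ 0.5278 -0.0992  0.1556]
326 [ 0.5309 -0.1006  0.1554]
333 [ 0.5339 -0.102   0.1555]
340 [ 0.5365 -0.103   0.1559]
347 [ 0.5404 -0.105   0.1549]
cap 2116 [ 0.53119046 -0.1004344   0.15493395] [0.02525688 0.02455539 0.00650385]
```

View pics/z.png

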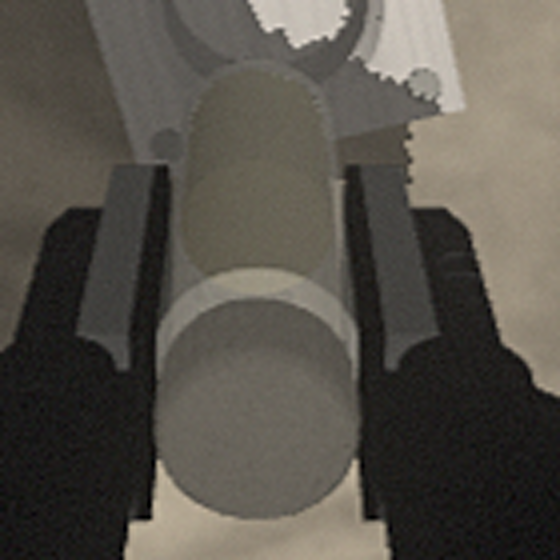

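The crop shows the vial held vertically between the pads, with the cap centred. Its axis is at about (0.533,-0.101). I'll shift about 5 mm and lower it.

```bash
python3 -m crank '[[[-5,1,0],0,255],[[-5,1,25],0,255],[[-5,1,50],0,255],[[-5,1,68],0,255],[[-5,1,76],0,255],[[-5,1,80],0,255],[[-5,1,82],0,255],[[-5,1,82],0,255],[[-5,1,82],0,255]]'
```

```text
time: 4.85
eef_pos: [0.5394, -0.1019, 0.0363]
tcp_rot: [0.206, 0.979, -0.0, 0.001]
contact_force: [0.4, 0.7, -0.7]
opening: 0.251
finger_force: 29.5
```

```bash
python3 -m crank '[[[0,0,2],0,255],[[0,0,3],0,255],[[0,0,4],0,255],[[0,0,4],0,255]]'
```

```text
time: 5.25
eef_pos: [0.539, -0.1019, 0.0325]
tcp_rot: [0.206, 0.979, -0.0, -0.0]
contact_force: [-2.0, 0.3, 6.5]
opening: 0.249
finger_force: 30.2
```

Floor contact is confirmed (6.5 N upward at the expected height), so I'll release.

```bash
python3 -m crank '[[[0,0,0],0,180],[[0,0,0],0,100],[[0,0,0],0,0],[[0,0,0],0,0],[[0,0,0],0,0],[[0,0,0],0,0],[[0,0,-40],0,0],[[0,0,-85],0,0],[[0,0,-130],0,0],[[0,0,-130],0,0]]'
python3 - <<'E'
from h import *
c=grab('wrist','w3'); P=cloud(c)
m=(c['range_z']>0)&(P[...,2]>.066)&(P[...,2]<.078)&(np.hypot(P[...,0]-.5375,P[...,1]+.101)<.025)
print(m.sum(),P[m].mean(0),get_state()['eef_pos'],totool([.433,-.240,.15]))
E
```

```text
time: 6.25
eef_pos: [0.5432, -0.1034, 0.1695]
tcp_rot: [0.206, 0.979, -0.001, 0.007]
contact_force: [0.6, 0.2, 0.6]
opening: 1.001
finger_force: 0.0
523 [ 0.5373667  -0.10220949  0.07228386] [ 0.54125937 -0.10267053  0.16592249] [  43.8990206  -169.31326783   15.45613399]
```

View pics/w3.png

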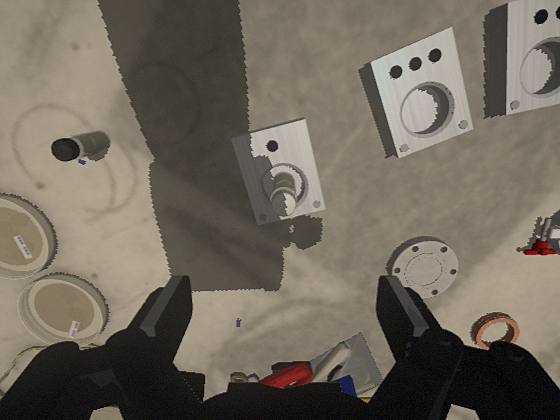

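The tall vial stands in the one-dot pocket (cap at pixel (284,205), top at z=0.072, which matches the floor). The black cap is at about (66,149).

```bash
python3 -m crank '[[[11,-42,4],0,0],[[22,-85,8],0,0],[[33,-127,12],0,0],[[44,-169,15],0,0],[[44,-169,15],0,0],[[44,-169,15],0,0],[[44,-169,15],0,0]]'
python3 - <<'E'
from h import *
c=grab('wrist','w4'); P=cloud(c); e=get_state()['eef_pos']
m=(c['range_z']>0)&(P[...,2]>.053)&(P[...,2]<.065)&(np.hypot(P[...,0]-.433,P[...,1]+.24)<.03)
p=P[m]; q=(p.max(0)+p.min(0))/2; print(m.sum(),p.mean(0),q,np.ptp(p,0),e,totool([*p.mean(0)[:2],.028]))
E
```

```text
time: 7.0
eef_pos: [0.4302, -0.2378, 0.1454]
tcp_rot: [0.206, 0.979, 0.001, -0.001]
contact_force: [-0.8, 0.6, -0.3]
opening: 1.001
finger_force: 0.0
401 [ 0.43219943 -0.24318617  0.05828378] [ 0.43294577 -0.24333107  0.05700715] [0.01703787 0.01664722 0.00765473] [ 0.43059448 -0.23765801  0.14573236] [ -3.80416827  -4.4846252  117.72621616]
```

View pics/w4.png

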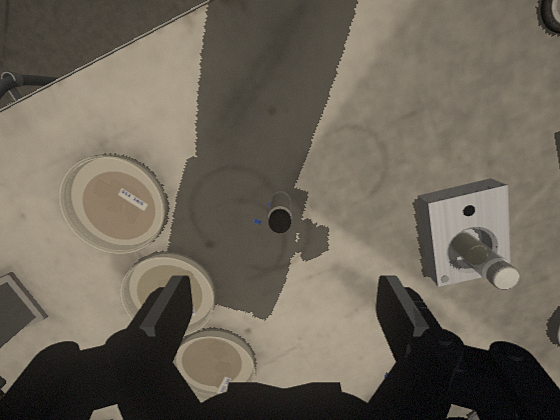

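The black-capped vial at (279,219) lies between the fingers. The dishes to its left are low and just outside the finger line.

```bash
python3 -m crank '[[[-4,-4,30],0,0],[[-4,-4,70],0,0],[[-4,-4,100],0,0],[[-4,-4,117],0,0],[[-4,-4,117],0,0],[[-4,-4,117],0,255],[[-4,-4,117],0,255],[[-4,-4,117],0,255],[[-4,-4,117],0,255],[[-4,-4,117],0,255]]'
python3 -m crank '[[[0,0,0],0,255],[[0,0,0],0,255],[[0,0,0],0,255],[[0,0,-35],0,255],[[0,0,-75],0,255],[[0,0,-115],0,255],[[0,0,-115],0,255]]'
python3 - <<'E'
from h import *
s=get_state();print(s['eef_pos'],totool([.532,.134,.143]))
E
```

```text
time: 8.05
eef_pos: [0.4327, -0.2443, 0.0301]
tcp_rot: [0.206, 0.979, -0.0, 0.001]
contact_force: [0.7, -0.1, 3.5]
opening: 0.214
finger_force: 31.0
time: 8.75
eef_pos: [0.4353, -0.2465, 0.1504]
tcp_rot: [0.206, 0.979, -0.003, 0.005]
contact_force: [0.1, -0.1, 0.5]
opening: 0.208
finger_force: 31.0
[ 0.43528414 -0.24651745  0.15037609] [ 64.84908094 387.259061     5.18723463]
```

```bash
python3 -m crank '[[[8,48,0],0,255],[[16,97,0],0,255],[[24,145,0],0,255],[[32,194,0],0,255],[[41,242,0],0,255],[[49,290,0],0,255],[[57,339,0],0,255],[[65,387,0],0,255],[[65,387,0],0,255],[[65,387,0],0,255]]'
python3 -m crank '[[[0,0,0],0,255],[[0,0,0],0,255]]'
python3 - <<'E'
from h import *
c=grab('wrist','w5'); P=cloud(c); e=get_state()['eef_pos']; print(e)
m=(c['range_z']>0)&(P[...,2]>e[2]+.02)&(P[...,2]<e[2]+.04)&(np.hypot(P[...,0]-e[0],P[...,1]-e[1])<.02)
p=P[m]; print(m.sum(),p.mean(0),np.ptp(p,0))
for v in range(235,320,10): print(v,np.round(np.median(P[v,283:288],0),4))
E
```

```text
time: 9.75
eef_pos: [0.5278, 0.1374, 0.1427]
tcp_rot: [0.205, 0.979, -0.001, -0.001]
contact_force: [0.5, -0.4, -1.2]
opening: 0.208
finger_force: 31.0
time: 9.95
eef_pos: [0.5284, 0.1351, 0.1437]
tcp_rot: [0.207, 0.978, -0.0, -0.001]
contact_force: [0.4, 0.1, 0.3]
opening: 0.213
finger_force: 31.0
[0.52857449 0.13510584 0.14398895]
3269 [0.52447482 0.13647033 0.17357273] [0.03156504 0.03494724 0.01989912]
235 [0.5552 0.1237 0.0242]
245 [0.5201 0.1388 0.1267]
255 [0.5201 0.1388 0.1384]
265 [0.5202 0.1386 0.1489]
275 [0.5199 0.1389 0.1584]
285 [0.5211 0.1383 0.1649]
295 [0.5214 0.1383 0.1719]
305 [0.5251 0.1365 0.1727]
315 [0.5295 0.1347 0.1727]
```

View pics/w5.png

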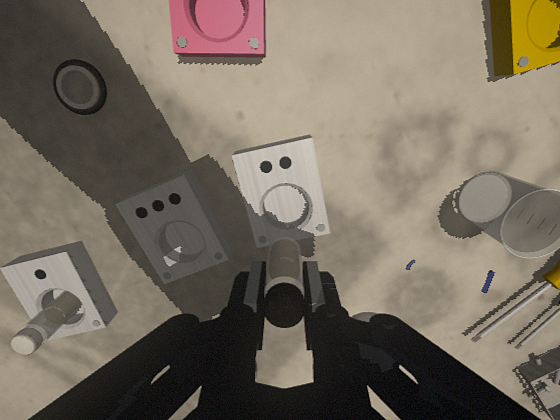

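The view shows the vial held vertically over the two-dot block (not pink or yellow). The dots are at (266,167) and (285,163), the mouth centre about (287,208), and the corners (233,154), (311,136) and (328,230).

Run:
```python
from h import *
c=load('w5'); f=lambda u,v:pt(c,u,v,z=.024)
m,d,a,b,e=f(287,208),f(275.5,165),f(233,154),f(311,136),f(328,230)
print('mouth',m,np.linalg.norm(m-d),np.linalg.norm(a-b),np.linalg.norm(b-e))
ax=(e-b)/np.linalg.norm(e-b); p1,p2=d+.039*ax,(a+b)/2+.054*ax; print(p1,p2)
# circle from depth: floor/pocket pixels below top face
P=cloud(c); p=(m+p1+p2)/3; dv=p-np.array([.5288,.135,.024]); print(p,R.from_quat(get_state()['tcp_rot']).inv().apply(dv)*1000)
```

```text
mouth [0.53312119 0.1352607  0.024     ] 0.038063794742246755 0.06393608015164491 0.08193192671454495
[0.53373588 0.13346554 0.024     ] [0.53257499 0.13416315 0.024     ]
[0.53314402 0.13429646 0.024     ] [-4.25678273e+00  1.11591816e+00 -2.51687290e-03]
```

```bash
python3 -m crank '[[[-4,1,0],0,255],[[-4,1,30],0,255],[[-4,1,60],0,255],[[-4,1,85],0,255],[[-4,1,100],0,255],[[-4,1,106],0,255],[[-4,1,108],0,255],[[-4,1,110],0,255],[[-4,1,111],0,255],[[-4,1,111],0,255]]'
```

```text
time: 11.0
eef_pos: [0.5335, 0.1358, 0.0342]
tcp_rot: [0.206, 0.979, 0.0, 0.001]
contact_force: [-0.7, -0.1, -0.3]
opening: 0.209
finger_force: 31.0
```

```bash
python3 -m crank '[[[0,0,0],0,255],[[0,0,1],0,255],[[0,0,1],0,255],[[0,0,1],0,255]]'
```

```text
time: 11.4
eef_pos: [0.5337, 0.1358, 0.0341]
tcp_rot: [0.206, 0.979, 0.0, 0.001]
contact_force: [-1.8, -1.0, 6.7]
opening: 0.21
finger_force: 31.6
```

Floor contact again, so I'll release and back off.

```bash
python3 -m crank '[[[0,0,0],0,180],[[0,0,0],0,100],[[0,0,0],0,0],[[0,0,0],0,0],[[0,0,0],0,0],[[0,0,0],0,0],[[0,0,-40],0,0],[[0,0,-85],0,0],[[0,0,-130],0,0],[[0,0,-130],0,0]]'
python3 -m crank '[[[0,0,0],0,0],[[0,0,0],0,0],[[0,0,0],0,0]]'
python3 - <<'E'
from h import *
c=grab('wrist','w6'); P=cloud(c)
for t,lo,hi in (((.533,.134),.05,.075),((.5375,-.101),.066,.08)):
    m=(c['range_z']>0)&(P[...,2]>lo)&(P[...,2]<hi)&(np.hypot(P[...,0]-t[0],P[...,1]-t[1])<.025)
    z=np.median(P[m][:,2]); k=m&(abs(P[...,2]-np.percentile(P[m][:,2],80))<.003); print(m.sum(),P[k].mean(0))
E
```

```text
time: 12.4
eef_pos: [0.5376, 0.1362, 0.1705]
tcp_rot: [0.206, 0.979, 0.002, 0.007]
contact_force: [0.8, 0.9, 0.6]
opening: 1.0
finger_force: 0.0
time: 12.7
eef_pos: [0.5315, 0.1356, 0.16]
tcp_rot: [0.206, 0.979, -0.001, -0.002]
contact_force: [-0.5, 0.3, -0.0]
opening: 1.001
finger_force: 0.0
446 [0.53279315 0.13535908 0.0625776 ]
489 [ 0.53796571 -0.10087086  0.07233952]
```

View pics/w6.png

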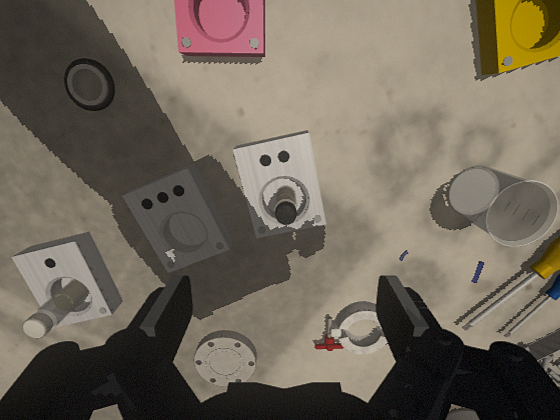

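Both vials stand upright in their pockets: the black cap at (286,212) has its top at 62.6 mm, and the white cap at (38,325) has its top at 72.3 mm. The gripper is clear.

```bash
python3 -c "from plant import ctrl; print(ctrl.sign_off())"
```

```text
the job is handed in; nothing more can be done
None
```

I stood the taller vial in the one-dot pocket first and then the shorter vial in the two-dot pocket, both upright, on the pocket floor and let go. The job was handed in at about 13 s; the sign-off gave no verdict.

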